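# Weigh the red-lidded pot from the bench carousel

## Robot

A 6-joint arm with a two-finger parallel gripper is mounted at the origin on the work surface. World frame = base frame: x ahead of the robot, y to its left, z up, the work surface at z = 0. Lengths are in m, angles in rad, forces in N, time in s.
With the tool pointing down it reaches from about 0.375 to 0.9 m from the base axis. Payload 3.1 kg.
Tool frame: the origin (TCP) lies midway between the tips of the shut fingers; the grasp point (between the pads) lies 19 mm behind it; z points along the fingers, y is the line along which they close (so a half turn about z gives the same grasp; the last joint's range is limited). The gripper opens to 85 mm and grips with 20 to 120 N. Pads are 22 mm wide; open, the fingers measure 114 mm over their backs; the gripper's body (76 mm by 85 mm) begins 54 mm behind the grasp point. The pads swing forward as they close: fully open they stand 13 mm farther back than shut.
Start: joints at [-1.488, 0.527, 1.433, -0, 1.181, -0.178], TCP at [0.162, -0.604, 0.231] pointing down, gripper open.
Joint ranges: [-3.08, 3.08], [-0.75, 2.2], [0.22, 2.44], [-1.43, 4.57], [0, 2.65], [-2.85, 2.85]. Speed limits (rad/s): [2.79, 2.79, 3.14, 3.14, 3.14, 3.14].

## Interface

Orientations are given as a unit quaternion [x, y, z, w].
In Python, from station import manip gives the robot as it stands.
- The arm moves only by the tool step_arm, never from a script. Its argument "targets" is text: rows parted by semicolons, each of 4 numbers parted by spaces: the shift along the tool's x, y, z in mm, then the turn about the tool's z in degrees. A call has 1 to 12 rows; each row is the pose to reach, as a shift and turn from the pose commanded when the call began, along the tool's axes at that moment; what a row does not reach only later rows make up. A row lasts 1/10 s, in which the tool goes at most 50 mm and 8.59 degrees, less where a joint would pass 70% of its speed; a pose out of reach is approached as far as the arm can. A call with a gripper value outside its range is refused whole. "gripper" is the closure, from 0 (fully open) to 1 (shut), set as the call begins (left out, the last holds). The fingers move at their own pace and stop on an object; "squeeze" is the grip in N (left out, the last holds). Time passes only in rows, so rows that repeat a pose let the fingers close. It gives the time, the measured TCP pose, the force, the opening and the grip force at its end, in the units of the state.
- manip.sense(): the state, without advancing time (a new reading comes with each control period).
- manip.snapshot(name): name is "scene" or "top"; returns the picture (420x560x3 uint8, red, green, blue); there is no depth.
- manip.get_calibration(name): a dict with "fov_y" (degrees; the focal length in pixels is half the picture's height over the tangent of half this angle, whatever the lens; pixels are square), "cx", "cy" (the principal point, pixels), "extrinsics" (4x4, takes a point from camera to world coordinates). Camera axes: x right, y down, z forward; pixel columns grow to the right and rows downward; lengths in m; the calibration is good to about 2 mm. A picture is of the moment at which its call begins. get_calibration takes no time and is no camera call.
- manip.sign_off(): hands the job in; it is judged then, once.
Trained networks look in the newest picture that a camera, given by its name, has taken for a name from the list of things; names that differ only in an ending like _2 or _b are one class to them, and where a whole thing is asked for, a point or a joint stands for the part that bears it (a point fixed in the world has none). Each returns a list of dicts, best first, with "p" (0 to 1); they miss things now and then, are a little off and sometimes report something else, mostly with a low value. They report only what shows in the picture. A call takes as long as a camera call. They do not tell look-alikes from the thing itself.
- manip.recognise(camera, query): "position" ([column, row] in pixels, amid what is visible of it).
- manip.masks_of(camera, query): "pixels" (420x560 bool, what is visible of it) and "position" ([column, row] in pixels, amid what is visible of it).
- manip.mark_of(camera, query): "position" ([column, row] in pixels: a listed point, or the origin of a listed thing).
The state is a dict: "t": time; "q": joint angles; "qd": joint speeds; "tau": joint torques, N m; "tcp_pos": TCP position; "tool_rot": TCP orientation; "force": force on the tool from outside, world axes, zero at the start; "ft_torque": the same for the moment, N m; "finger_gap": opening from 0.0 (shut) to 1.0 (fully open); "gripper_force": force on a finger pad.
Only numpy, scipy, OpenCV 4.12 (cv2) and the standard library are available. Lean on these libraries where they do the work, as an engineer would, in place of code of your own. Each camera call takes 0.05 s, during which the arm holds its last target. There are 200 camera calls.

## Task

Turn the carousel until the red-lidded pot stands in line with the white arrow at the front, still in its pocket. Then lift that pot out and set it down upright in the middle of the scale's pan, without dropping it.

Things in the scene. Friction and masses are not known exactly. Their poses are not given: they have to be found in the camera images.
- knob_grip (a point): Grip point of the carousel's knob, on its upright turning axis, 105 mm above the bench. Knob: black bar 60 mm long, 14 wide, 36 high (84 to 120 above the bench); x of this frame runs along the bar, z is up. The knob turns with the wooden deck (radius 125, top at 20 mm), either way, unsprung, with slight drag (0.1 N m); it stays where left. Six ring pockets, 95 mm from the axis, 60 degrees apart.
- pick_place (a point): Fixed place for lifting a pot out: 95 mm from the turning axis, 44 mm above the bench (a pot's middle height); its x axis points to the turning axis. The white arrow on the base, 55 mm farther out, robot's side, points at it. A fixed wire 80 mm above the bench runs over the pots except within 45 degrees of the arrow; its posts, 83 mm high, stand 132 mm from the axis at 45 and 135 degrees.
- red_pot_center (a point): Centre (half-way up) of the pot to weigh: upright aluminium cylinder with red lid (top 14 mm), diameter 40, height 48 mm in all, about 110 g, loose. It stands in a pocket (ring rim 32 mm above the bench, 2.5 mm play), underside 20 and top 68 mm above the bench; it starts 45 to 75 degrees from the arrow, either side. Four like pots have other lid colours. Grip its upper half, across the diameter.
- pan (a point): Centre of the upper face of the scale's pan: flat round steel plate without rim, 110 mm in diameter, upper face 35 mm above the bench, on a grey scale 150 x 130 mm with a green display strip. Scale and pan are fixed. A pot standing on it has its centre 24 mm above this point.
Mind the look-alikes: they are no part of the job. Leave any purple look-alike of the part that bears red_pot_center alone.

How it is judged:
By the outcome, as a careful person would: the job done as asked, in the order asked, and still so for the second after the job is handed in, with the robot touching nothing.
It also fails if it takes over 51 s, if anything falls off the work surface, if the arm or the gripper's body presses on something with over 40 N, if the wrist force passes 120 N, or if a joint passes its speed limit or range.

## Working session

There is one attempt and no reset: what is moved stays moved. The work goes in short steps, Python scripts to look and compute and a tool call to move; the robot and the scene stay as the last step left them, time stands still between calls to the robot, and variables do not carry over. Pictures are saved under pics/ and viewed, at most 10 in all, crops included, and the job is handed in when it is done.

Besides the shell and the picture viewer there is one more tool, called after "Request:" by a JSON object that holds its "method" and its "body". step_arm: Moves the arm, as the interface text tells. Its arguments: {"type":"object","properties":{"targets":{"type":"string"},"gripper":{"type":"number"},"squeeze":{"type":"number"}},"required":["targets"]}

```bash
mkdir -p pics; cat > h.py <<'E'
import numpy as np, cv2
from station import manip
def save(im,n): cv2.imwrite('pics/'+n,cv2.cvtColor(np.ascontiguousarray(im),cv2.COLOR_RGB2BGR))
def ray(cam,px,z):
    c=manip.get_calibration(cam);f=210/np.tan(np.radians(c['fov_y'])/2);E=np.array(c['extrinsics'])
    d=E[:3,:3]@np.array([(px[0]-c['cx'])/f,(px[1]-c['cy'])/f,1]);o=E[:3,3]
    return o+d*(z-o[2])/d[2]
def proj(cam,p):
    c=manip.get_calibration(cam);f=210/np.tan(np.radians(c['fov_y'])/2);E=np.array(c['extrinsics'])
    q=E[:3,:3].T@(np.array(p)-E[:3,3]);return np.array([c['cx']+f*q[0]/q[2],c['cy']+f*q[1]/q[2]])
E
python3 - <<'E'
from h import *
for cam in('scene','top'):
    im=manip.snapshot(cam);save(im,cam+'0.png')
    print(cam,manip.get_calibration(cam))
    for n,z in(('knob_grip',.105),('pick_place',.044),('red_pot_center',.044),('pan',.035)):
        for r in manip.mark_of(cam,n): print(n,round(r['p'],2),np.round(r['position'],1),ray(cam,r['position'],z).round(4))
print(manip.sense())
E
```

```text
scene {'fov_y': 51.82547667152293, 'cx': 281.42173224250917, 'cy': 208.5133412258191, 'extrinsics': array([[ 0.885783  ,  0.38186629, -0.26375484,  0.75000423],
       [ 0.46398416, -0.74132798,  0.48492425, -0.43754764],
       [-0.01035262, -0.55191572, -0.83383563,  0.82867866],
       [ 0.        ,  0.        ,  0.        ,  1.        ]])}
knob_grip 0.73 [330.4 148.4] [0.5434 0.1738 0.105 ]
pick_place 0.78 [288.9 156.1] [0.4485 0.1587 0.044 ]
red_pot_center 0.9 [243.  231.6] [ 0.4569 -0.0699  0.044 ]
red_pot_center 0.62 [302.3 181.6] [0.5099 0.1054 0.044 ]
pan 0.85 [240.4 331.2] [ 0.558  -0.2527  0.035 ]
top {'fov_y': 57.9226697776895, 'cx': 275.89493616372624, 'cy': 204.5180451643288, 'extrinsics': array([[ 0.02765648, -0.98884865,  0.14633342,  0.44032602],
       [-0.99949214, -0.02503687,  0.0197136 , -0.01469073],
       [-0.01583003, -0.14680431, -0.98903888,  0.80091839],
       [ 0.        ,  0.        ,  0.        ,  1.        ]])}
knob_grip 0.75 [177. 200.] [0.5471 0.1839 0.105 ]
red_pot_center 0.77 [297.6 223. ] [ 0.516  -0.0441  0.044 ]
red_pot_center 0.64 [305.9 263.
[... 161 characters left out ...]
5187 0.0927 0.035 ]
{'t': 0.5, 'q': array([-1.48748535e+00,  5.27550027e-01,  1.43273935e+00, -2.11590156e-07,
        1.18137857e+00, -1.78505859e-01]), 'qd': array([ 0.00102581, -0.00029891, -0.00058595,  0.00118384,  0.0001678 ,
       -0.00258639]), 'tau': array([-5.60148401e-04, -4.41906953e+01, -1.78226066e+01, -2.13733006e-04,
        1.77516136e-03,  3.07959124e-05]), 'tcp_pos': array([ 0.16179393, -0.60365383,  0.23126708]), 'tool_rot': array([ 9.91443717e-01,  1.30534880e-01,  1.69324326e-06, -3.76044171e-05]), 'force': array([ 0.83892272, -0.49788615, -0.86053221]), 'ft_torque': array([ 0.01547074,  0.04028934, -0.01630985]), 'gripper_force': 0.0, 'finger_gap': 0.9964464907487602}
```

View pics/scene0.png

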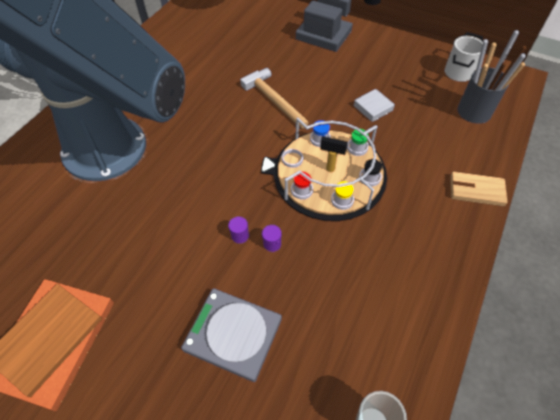

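View pics/top0.png

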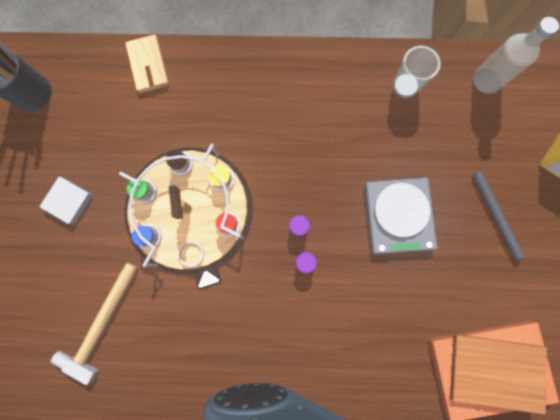

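Scene: the red lid is at (302,182), and the only other candidates are the purple look-alikes at (239,230) and (272,238), off the carousel. The empty pocket is at (292,157), the arrow at (268,164) and the pan at (237,332). Top: red (228,222), purple (299,226) and (306,263), arrow (208,280). The pot in a carousel pocket with a red lid fits the description. The lenses look distorted, so I'll fit that from the known geometry.

```bash
cat > fit.py <<'E'
from h import *
from scipy.optimize import least_squares
ims={c:manip.snapshot(c) for c in('scene','top')}
guess={'scene':dict(blue=(321,131),green=(359,138),yellow=(344,190),red=(302,180),arrow=(268,164)),
'top':dict(blue=(143,237),green=(138,188),yellow=(219,176),red=(228,222),arrow=(208,280))}
hue=dict(blue=(105,125),green=(45,80),yellow=(24,35))
obs={};pan={}
for c,im in ims.items():
    hsv=cv2.cvtColor(im,cv2.COLOR_RGB2HSV);H,S,V=[hsv[...,i].astype(int) for i in range(3)]
    yy,xx=np.mgrid[:420,:560]
    for n,g in guess[c].items():
        near=np.hypot(xx-g[0],yy-g[1])<16
        if n=='red': m=((H<5)|(H>174))&(S>200)&(V>120)
        elif n=='arrow': m=(S<60)&(V>170)
        else: m=(H>=hue[n][0])&(H<=hue[n][1])&(S>150)&(V>90)
        m&=near; obs[c,n]=np.array([xx[m].mean(),yy[m].mean()]); print(c,n,m.sum(),obs[c,n].round(1))
    g=(237,332) if c=='scene' else (402,211)
    m=((V>170)&(S<60)&(np.hypot(xx-g[0],yy-g[1])<34)).astype(np.uint8)
    m=cv2.morphologyEx(m,cv2.MORPH_OPEN,np.ones((5,5),np.uint8))
    ct=max(cv2.findContours(m,0,cv2.CHAIN_APPROX_NONE)[0],key=cv2.contourArea)
    pan[c]=cv2.fitEllipse(ct);print(c,'pan',pan[c])
    for r in manip.mark_of(c,'knob_grip')[:1]: obs[c,'knob']=np.array(r['position'])
def pj(c,p,k):
    K=manip.get_calibration(c);f=210/np.tan(np.radians(K['fov_y'])/2);E=np.array(K['extrinsics'])
    q=(np.atleast_2d(p)-E[:3,3])@E[:3,:3];u=q[:,:2]/q[:,2:];r2=(u**2).sum(1,keepdims=True)
    return u*(1+k*r2)*f+[K['cx'],K['cy']]
order=dict(red=0,yellow=1,black=2,green=3,blue=4)
def model(x):
    ks,kt,ax,ay,ph,pa,px,py=x[:8];d={}
    a=np.array([ax,ay])
    d['knob']=[ax,ay,.105]
    for n,i in order.items():
        t=ph+i*s*np.pi/3; d[n]=[ax+.095*np.cos(t),ay+.095*np.sin(t),.064]
    d['arrow']=[ax+.150*np.cos(pa),ay+.150*np.sin(pa),.008]
    return d
th=np.linspace(0,2*np.pi,40)
def res(x):
    d=model(x);e=[]
    for (c,n),o in obs.items():
        e+=list((pj(c,d[n],x[0] if c=='scene' else x[1])[0]-o)*(.4 if n=='knob' else 1))
    for c in pan:
        circ=np.c_[x[6]+.055*np.cos(th),x[7]+.055*np.sin(th),0*th+.035]
        el=cv2.fitEllipse(pj(c,circ,x[0] if c=='scene' else x[1]).astype(np.float32))
        e+=list(np.array(el[0])-pan[c][0])+list((np.array(el[1])-pan[c][1])*.5)
    return np.array(e)
best=None
for s in(1,-1):
    r=least_squares(res,[0,0,.545,.18,-2.0,-2.8,.55,-.25],loss='soft_l1')
    print(s,r.cost,r.x.round(4),np.degrees(r.x[4:6]))
    if best is None or r.cost<best[0].cost: best=(r,s)
r,s=best
print(list(obs));print(r.fun.round(1))
a=r.x[2:4];print('pick',a+.095*np.array([np.cos(r.x[5]),np.sin(r.x[5])]),'red-arrow deg',np.degrees(r.x[4]-r.x[5]))
np.save('x.npy',r.x)
# knob bar direction
ks={'scene':r.x[0],'top':r.x[1]}
for c in ims:
    m=manip.masks_of(c,'knob_grip')
    if m:
        P=np.argwhere(m[0]['pixels'])[:,::-1];print(c,'knob mask',len(P),m[0]['p'],P.mean(0),P.min(0),P.max(0))
crop=lambda im,x,y,w,h:cv2.resize(im[y:y+h,x:x+w],None,fx=4,fy=4,interpolation=cv2.INTER_CUBIC)
a1=crop(ims['top'],118,140,140,150)[:, :400];b=crop(ims['scene'],255,115,140,110)
save(crop(ims['top'],115,140,140,150),'ctop.png')
E
python3 fit.py
```

```text
scene blue 131 [321.2 129.3]
scene green 124 [358.1 137.5]
scene yellow 206 [344.4 190.5]
scene red 122 [300.9 181.2]
scene arrow 102 [267.7 163.8]
scene pan ((236.2373504638672, 331.99822998046875), (56.269405364990234, 60.02568054199219), 46.53997039794922)
top blue 0 [nan nan]
top green 0 [nan nan]
top yellow 0 [nan nan]
top red 0 [nan nan]
top arrow 194 [207.3 279.2]
top pan ((402.62176513671875, 207.5237579345703), (56.15980911254883, 63.290348052978516), 120.39373016357422)fit.py:16: RuntimeWarning: Mean of empty slice.
  m&=near; obs[c,n]=np.array([xx[m].mean(),yy[m].mean()]); print(c,n,m.sum(),obs[c,n].round(1))
  ret = ret.dtype.type(ret / rcount)
Traceback (most recent call last):
  File "fit.py", line 48, in <module>
    r=least_squares(res,[0,0,.545,.18,-2.0,-2.8,.55,-.25],loss='soft_l1')
ValueError: Residuals are not finite in the initial point.
```

```bash
python3 - <<'E'
from h import *
im=cv2.cvtColor(manip.snapshot('top'),cv2.COLOR_RGB2HSV)
for p in [(143,237),(138,188),(219,176),(228,222),(190,190),(402,211),(375,225),(208,280)]: print(p,im[p[1],p[0]])
E
sed -i "s/(S>200)&(V>120)/(S>(200 if c=='scene' else 150))\&(V>120)/; s/(S>150)&(V>90)/(S>(150 if c=='scene' else 110))\&(V>90)/; s/m=((V>170)&(S<60)&(np.hypot(xx-g\[0\],yy-g\[1\])<34))/m=((V>(170 if c=='scene' else 185))\&(S<60)\&(np.hypot(xx-g[0],yy-g[1])<31))/" fit.py; python3 fit.py
```

```text
(143, 237) [112  68 238]
(138, 188) [ 63 108 168]
(219, 176) [ 23  21 241]
(228, 222) [  2 168 244]
(190, 190) [ 20  76 242]
(402, 211) [120   3 237]
(375, 225) [120  15 181]
(208, 280) [  0   0 247]
scene blue 131 [321.2 129.3]
scene green 125 [358.  137.4]
scene yellow 205 [344.4 190.5]
scene red 122 [300.9 181.2]
scene arrow 102 [267.7 163.8]
scene pan ((236.2541046142578, 332.0104675292969), (56.254512786865234, 60.07151794433594), 46.39494705200195)
top blue 213 [141.7 235.3]
top green 114 [139.  189.2]
top yellow 182 [219.2 175.8]
top red 122 [227.  221.6]
top arrow 193 [207.3 279.2]
top pan ((402.49639892578125, 208.71165466308594), (53.53832244873047, 57.090946197509766), 126.235595703125)
1 10.341752643034422 [-0.01    0.0134  0.5436  0.1839 -1.9062 -2.8379  0.5527 -0.259 ] [-109.2154572 -162.5993835]
-1 395.72153971591206 [-0.0087 -0.0127  0.542   0.1829 -1.8204 -2.8478  0.5515 -0.2561] [-104.30327678 -163.16870039]
[('scene', 'blue'), ('scene', 'green'), ('scene', 'yellow'), ('scene', 'red'), ('scene', 'arrow'), ('scene', 'knob'), ('top', 'blue'), ('top', 'green'), ('top', 'yellow'), ('top', 'red'), ('top', 'arrow'), ('top', 'knob')]
[-1.8 -1.2  0.1 -1.1 -1.  -0.6  0.4 -1.1 -0.1  0.5  1.  -0.1  1.9  0.4
 -0.6 -0.8  1.3 -0.6  0.2  0.4 -0.6 -0.8  0.5 -1.6 -0.   1.9  0.5  0.4
  1.6 -0.2 -0.3 -0.7]
pick [0.45292175 0.15547945] red-arrow deg 53.38392630709644
scene knob mask 5306 0.55 [327.15736902 171.41650961] [279 130] [382 214]
top knob mask 8787 0.86 [188.35825652 212.4874246 ] [127 151] [245 268]
```

```bash
python3 - <<'E'
from h import *
x=np.load('x.npy')
for c,b,z in(('top',(160,182,190,222),.12),('scene',(317,135,350,156),.12)):
    im=manip.snapshot(c);V=im.max(2).astype(int);m=np.zeros_like(V,bool)
    m[b[1]:b[3],b[0]:b[2]]=V[b[1]:b[3],b[0]:b[2]]<(110 if c=='top' else 60)
    P=np.argwhere(m)[:,::-1].astype(float);W=np.array([ray(c,p,z)[:2] for p in P])
    w,v=np.linalg.eigh(np.cov(W.T));print(c,len(P),P.mean(0),W.mean(0),'bar angle',np.degrees(np.arctan2(v[1,1],v[0,1])),np.sqrt(w*12))
im=manip.snapshot('top');a=cv2.resize(im[140:290,115:255],None,fx=3.6,fy=3.6,interpolation=cv2.INTER_CUBIC);save(a,'ctop.png')
E
```

```text
top 216 [175.53703704 201.15740741] [0.542685   0.18213027] bar angle -167.06594435211792 [0.01361928 0.05522598]
scene 296 [333.31081081 145.01689189] [0.54926505 0.17298324] bar angle -172.4029249056864 [0.03371264 0.05448644]
```

View pics/ctop.png

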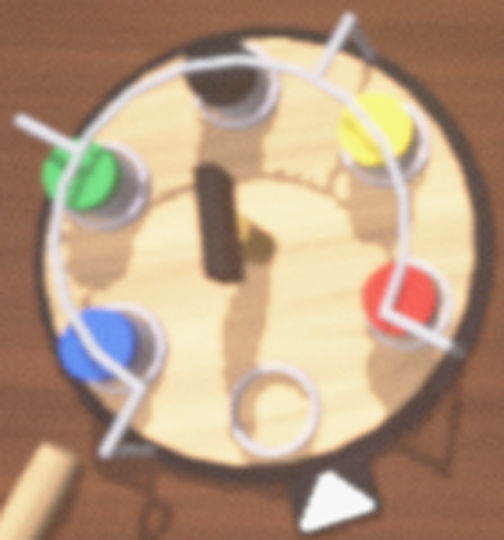

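The crop confirms it: the red lid sits under the wire's end, next to the empty pocket and about 53° from the arrow. The purple pots stand off the deck. I'll move above the knob now.

Request:
{"method": "step_arm", "body": {"targets": "420 -250 0 2;420 -250 0 2;420 -250 0 2;420 -250 0 2;420 -250 0 2;420 -250 0 2;420 -250 0 2;420 -250 0 2;420 -250 0 2;420 -250 0 2;420 -250 0 2;573 -662 0 2", "gripper": 0, "squeeze": 25}}

```text
t: 2.4
tcp_pos: [0.5094, -0.2078, 0.2316]
tool_rot: [0.994, 0.112, 0.001, 0.003]
force: [0.8, 0.0, 0.4]
finger_gap: 1.0
gripper_force: 0.0
```

Request:
{"method": "step_arm", "body": {"targets": "123 -370 0 0;123 -370 0 0;123 -370 0 0;123 -370 0 0;123 -370 0 0;123 -370 0 0;123 -370 0 0;123 -370 0 0;123 -370 30 0;123 -370 80 0;123 -370 80 0;123 -370 80 0"}}

```text
t: 3.6
tcp_pos: [0.5437, 0.1837, 0.1509]
tool_rot: [0.994, 0.113, -0.001, 0.0]
force: [0.2, 1.2, 0.0]
finger_gap: 0.997
gripper_force: 0.0
```

```bash
cat > tool.py <<'E'
from h import *
from scipy.spatial.transform import Rotation as R
def go(target,yaw):
    s=manip.sense();r=R.from_quat(s['tool_rot']);y=np.degrees(np.arctan2(*r.as_matrix()[[1,0],0]))
    print('tcp',s['tcp_pos'].round(4),'yaw',round(y,2),'q6',round(s['q'][5],2),'shift mm',(r.inv().apply(np.array(target)-s['tcp_pos'])*1000).round(1),'turn',round((y-yaw+180)%360-180,2),'F',s['force'].round(1),'gap',s['finger_gap'])
E
python3 - <<'E'
from tool import *
go([.5436,.1839,.086],13)
a=[]
for c in('top','scene'):
    im=manip.snapshot(c)
    p=proj(c,[.5436,.1839,.12]).astype(int)
    a.append(cv2.resize(im[p[1]-45:p[1]+45,p[0]-60:p[0]+60],None,fx=3.3,fy=3.3,interpolation=cv2.INTER_CUBIC))
save(np.hstack(a),'k1.png')
E
```

```text
tcp [0.5437 0.1837 0.1509] yaw 12.95 q6 1.48 shift mm [ 0.1 -0.2 64.9] turn -0.05 F [0.2 1.2 0. ] gap 0.9971047604224044
```

View pics/k1.png

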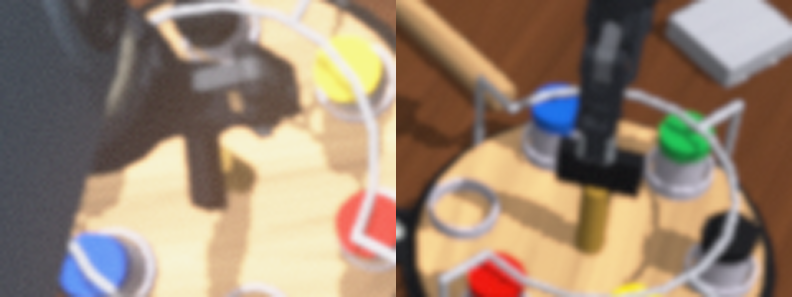

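The gripper is centred on the bar in both views, with parallax allowed for. Descending and closing.

Request:
{"method": "step_arm", "body": {"targets": "0 0 30 0;0 0 60 0;0 0 65 0;0 0 65 0;0 0 65 0"}}

```text
t: 4.2
tcp_pos: [0.5458, 0.1845, 0.0885]
tool_rot: [0.994, 0.113, 0.002, -0.0]
force: [0.5, -0.0, 0.2]
finger_gap: 0.998
gripper_force: 0.0
```

Request:
{"method": "step_arm", "body": {"targets": "0 0 0 0;0 0 0 0;0 0 0 0;0 0 0 0;0 0 0 0;0 0 0 0;0 0 0 0;0 0 0 0", "gripper": 1, "squeeze": 40}}

```text
t: 5.0
tcp_pos: [0.5431, 0.188, 0.0868]
tool_rot: [0.994, 0.112, -0.0, -0.003]
force: [-2.2, 12.8, 4.9]
finger_gap: 0.154
gripper_force: 39.3
```

```bash
python3 - <<'E'
from tool import *
go([.5436,.1839,.086],13)
print(manip.sense()['ft_torque'],manip.sense()['gripper_force'])
E
```

```text
tcp [0.5431 0.188  0.0868] yaw 12.9 q6 1.48 shift mm [-0.4  4.2  0.8] turn -0.1 F [-2.2 12.8  4.9] gap 0.15441565632767368
[ 1.51439429  0.38432068 -0.07047947] 39.292802810668945
```

Request:
{"method": "step_arm", "body": {"targets": "0 -4 0 0;0 -4 0 5;0 -4 0 10;0 -4 0 15;0 -4 0 20;0 -4 0 25;0 -4 0 25;0 -4 0 25"}}

```text
t: 5.8
tcp_pos: [0.5431, 0.188, 0.0868]
tool_rot: [0.995, -0.104, -0.0, 0.0]
force: [-1.7, -1.3, 5.9]
finger_gap: 0.156
gripper_force: 40.4
```

```bash
python3 - <<'E'
from tool import *
go([.5436,.1879,.086],13)
print(manip.sense()['ft_torque'],manip.sense()['gripper_force'])
E
```

```text
tcp [0.5431 0.188  0.0868] yaw -11.93 q6 1.92 shift mm [ 0.5 -0.   0.8] turn -24.93 F [-1.7 -1.3  5.9] gap 0.15644959118361731
[-0.03781254  0.20481916 -0.10101721] 40.365883111953735
```

Smooth so far. Continuing to 53°.

Request:
{"method": "step_arm", "body": {"targets": "0 0 0 5;0 0 0 10;0 0 0 15;0 0 0 20;0 0 0 25;0 0 0 28;0 0 0 28;0 0 0 28"}}

```text
t: 6.6
tcp_pos: [0.543, 0.1879, 0.0868]
tool_rot: [0.94, -0.341, -0.0, 0.0]
force: [-2.6, -1.9, 5.5]
finger_gap: 0.159
gripper_force: 40.4
```

```bash
python3 - <<'E'
from tool import *
go([.5436,.1879,.086],-40.4)
for c in('top','scene'):
    im=manip.snapshot(c);save(im,c+'2.png')
    for n,z in(('red_pot_center',.044),('pick_place',.044)):
        for r in manip.mark_of(c,n): print(c,n,round(r['p'],2),np.round(r['position'],1),ray(c,r['position'],z).round(4))
    if c=='scene': save(cv2.resize(im[100:225,220:390],None,fx=4,fy=4,interpolation=cv2.INTER_CUBIC),'s2.png')
E
```

```text
tcp [0.543  0.1879 0.0868] yaw -39.92 q6 2.41 shift mm [ 0.4 -0.4  0.8] turn 0.48 F [-2.6 -1.9  5.5] gap 0.15903132820917795
top red_pot_center 0.66 [304.5 261.2] [ 0.4409 -0.0591  0.044 ]
top red_pot_center 0.61 [197.4 250.9] [0.4552 0.1538 0.044 ]
top red_pot_center 0.54 [295.5 223.1] [ 0.5157 -0.0399  0.044 ]
scene red_pot_center 0.83 [287.2 159.1] [0.4491 0.1486 0.044 ]
scene red_pot_center 0.82 [272.9 238.7] [ 0.521  -0.0561  0.044 ]
scene red_pot_center 0.8 [241.2 229. ] [ 0.4503 -0.0661  0.044 ]
scene pick_place 0.61 [235.5 334.7] [ 0.5555 -0.2645  0.044 ]
scene pick_place 0.58 [291.4 158. ] [0.4564 0.1562 0.044 ]
```

View pics/s2.png

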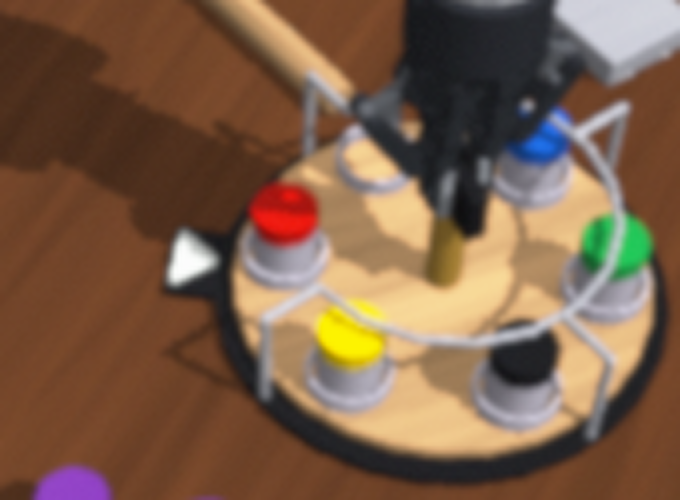

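View pics/top2.png

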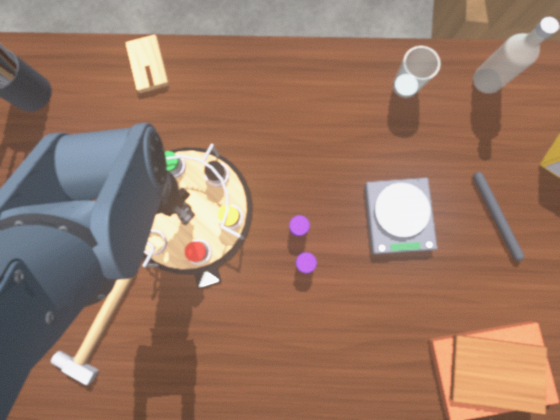

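Red now stands behind the arrow in both views: scene (291,157), top (197,251). I'll refine the angle with a joint fit of both epochs, with the axis pinned by touch.

```bash
cat > fit2.py <<'E'
from h import *
from scipy.optimize import least_squares
hue=dict(blue=(105,125),green=(45,80),yellow=(24,35))
def detect(c,im,guess):
    hsv=cv2.cvtColor(im,cv2.COLOR_RGB2HSV);H,S,V=[hsv[...,i].astype(int) for i in range(3)];yy,xx=np.mgrid[:420,:560];o={}
    for n,g in guess.items():
        near=np.hypot(xx-g[0],yy-g[1])<15;s=c=='scene'
        if n=='red': m=((H<5)|(H>174))&(S>(200 if s else 150))&(V>120)
        elif n=='arrow': m=(S<60)&(V>170)
        else: m=(H>=hue[n][0])&(H<=hue[n][1])&(S>(150 if s else 110))&(V>90)
        m&=near;o[n]=np.array([xx[m].mean(),yy[m].mean()])
    return o
L=lambda n:cv2.cvtColor(cv2.imread('pics/'+n),cv2.COLOR_BGR2RGB)
D=[('scene',0,detect('scene',L('scene0.png'),dict(blue=(321,131),green=(359,138),yellow=(344,190),red=(302,180),arrow=(268,164)))),
('top',0,detect('top',L('top0.png'),dict(blue=(143,237),green=(138,188),yellow=(219,176),red=(228,222),arrow=(208,280)))),
('scene',1,detect('scene',L('scene2.png'),dict(green=(374,160),yellow=(308,183),red=(291,152),arrow=(268,164)))),
('top',1,detect('top',L('top2.png'),dict(yellow=(230,215),red=(196,252),arrow=(208,280))))]
pan={'scene':(236.25,332.0),'top':(402.5,208.7)}
order=dict(red=0,yellow=1,black=2,green=3,blue=4)
def pj(c,p,k,t):
    K=manip.get_calibration(c);f=210/np.tan(np.radians(K['fov_y'])/2);E=np.array(K['extrinsics'])
    q=(np.array(p)-E[:3,3])@E[:3,:3];u=q[:2]/q[2];return u*(1+k*(u@u))*f+[K['cx'],K['cy']]+t
def res(x):
    ks,kt,ax,ay,ph,pa,px,py,ts0,ts1,tt0,tt1,dp=x;e=[]
    for c,ep,o in D:
        k,t=(ks,x[8:10]) if c=='scene' else (kt,x[10:12])
        for n,v in o.items():
            if n=='arrow': P=[ax+.150*np.cos(pa),ay+.150*np.sin(pa),.008]
            else:
                a=ph+order[n]*np.pi/3-ep*dp;P=[ax+.095*np.cos(a),ay+.095*np.sin(a),.065]
            e+=list(pj(c,P,k,t)-v)
    for c in pan: e+=list(pj(c,[px,py,.035],*((ks,x[8:10]) if c=='scene' else (kt,x[10:12])))-pan[c])
    return np.array(e+list(x[8:12]/1.5)+[(ax-.5431)/.002,(ay-.188)/.0015,(dp-np.radians(52.8))/.01])
r=least_squares(res,[0,0,.543,.188,-1.9,-2.83,.553,-.258,0,0,0,0,.92])
x=r.x;print(r.cost,x.round(4));print(r.fun.round(1))
print('red now',np.degrees(x[4]-x[12]),'arrow',np.degrees(x[5]),'turn still',np.degrees(x[4]-x[12]-x[5]))
print('pick',x[2:4]+.095*np.array([np.cos(x[5]),np.sin(x[5])]),'pan',x[6:8])
for c,ep,o in D[2:]:
    k,t=(x[0],x[8:10]) if c=='scene' else (x[1],x[10:12])
    g=least_squares(lambda w:pj(c,[w[0],w[1],.065],k,t)-o['red'],[.45,.155]).x
    print(c,'red at',g,'ang',np.degrees(np.arctan2(g[1]-x[3],g[0]-x[2])))
    g=least_squares(lambda w:pj(c,[w[0],w[1],.008],k,t)-o['arrow'],[.4,.15]).x
    print(c,'arrow at',g,'r',np.hypot(g[1]-x[3],g[0]-x[2]),'ang',np.degrees(np.arctan2(g[1]-x[3],g[0]-x[2])))
E
python3 fit2.py
```

```text
22.826332635629132 [ 0.1074  0.0334  0.5433  0.1866 -1.908  -2.8365  0.5513 -0.2524 -0.1269
  1.5584  1.6468  0.5115  0.9209]
[-1.3 -1.1  1.  -1.1 -0.7 -0.3  0.6 -0.7  0.8  1.1  1.6  1.  -0.8 -0.5
  1.5 -0.2  0.4  1.1 -0.1 -0.1 -0.8  1.5 -1.1 -0.7 -0.1  0.1  1.1  0.4
 -2.9 -3.1 -0.   1.1 -0.6 -0.2  0.6  0.1  0.2  0.6 -0.1  1.   1.1  0.3
  0.1 -1.  -0.1]
red now -162.08556201992886 arrow -162.5209525677747 turn still 0.43539054784585046
pick [0.45265506 0.1580269 ] pan [ 0.55127864 -0.2523807 ]
scene red at [0.45285093 0.15767132] ang -162.28071794896067
scene arrow at [0.39730208 0.14139531] r 0.15279447094513549 ang -162.80669256118787
top red at [0.45503535 0.15746089] ang -161.7470927238847
top arrow at [0.39974537 0.1402539 ] r 0.15080865774608423 ang -162.11801138576695
```

Aligned to within about 0.5°. Releasing and going up.

Request:
{"method": "step_arm", "body": {"targets": "0 0 0 0;0 0 0 0;0 0 0 0;0 0 0 0;0 0 -50 0;0 0 -100 0;0 0 -110 0;0 0 -110 0", "gripper": 0}}

```text
t: 7.7
tcp_pos: [0.5447, 0.1887, 0.1986]
tool_rot: [0.94, -0.342, 0.002, -0.001]
force: [0.3, 0.2, -0.0]
finger_gap: 1.0
gripper_force: 0.0
```

Request:
{"method": "step_arm", "body": {"targets": "-50 81 0 -100;-50 81 0 -100;-50 81 0 -100;-50 81 0 -100;-50 81 0 -100;-50 81 0 -100;-50 81 0 -100;-50 81 0 -100;-50 81 0 -100;-50 81 0 -100;-50 81 0 -100;-50 81 0 -100", "gripper": 0.2}}

```text
t: 8.9
tcp_pos: [0.4511, 0.1583, 0.1943]
tool_rot: [0.865, 0.502, -0.002, -0.001]
force: [0.1, -0.3, -0.0]
finger_gap: 0.799
gripper_force: 0.0
```

Request:
{"method": "step_arm", "body": {"targets": "0 0 0 -47;0 0 0 -47;0 0 0 -47;0 0 0 -47;0 0 0 -47;0 0 0 -47;0 0 0 -47;0 0 0 -47"}}

```text
t: 9.7
tcp_pos: [0.4518, 0.1584, 0.1951]
tool_rot: [0.595, 0.803, -0.001, -0.001]
force: [0.3, 0.3, 0.1]
finger_gap: 0.802
gripper_force: 0.0
```

```bash
python3 - <<'E'
from tool import *
go([.4535,.158,.1],107.4)
im=manip.snapshot('scene');save(im,'scene3.png');p=manip.snapshot('top');save(p,'top3.png')
import fit2
for c,i,g in(('scene',im,(291,152)),('top',p,(196,252))): print(c,fit2.detect(c,i,dict(red=g)))
save(cv2.resize(im[80:215,220:390],None,fx=4,fy=4,interpolation=cv2.INTER_CUBIC),'s3.png')
E
```

```text
tcp [0.4518 0.1584 0.1951] yaw 106.91 q6 -0.19 shift mm [-0.9  1.8 95.1] turn -0.49 F [0.3 0.3 0.1] gap 0.8016486086293095
22.826332635629132 [ 0.1074  0.0334  0.5433  0.1866 -1.908  -2.8365  0.5513 -0.2524 -0.1269
  1.5584  1.6468  0.5115  0.9209]
[-1.3 -1.1  1.  -1.1 -0.7 -0.3  0.6 -0.7  0.8  1.1  1.6  1.  -0.8 -0.5
  1.5 -0.2  0.4  1.1 -0.1 -0.1 -0.8  1.5 -1.1 -0.7 -0.1  0.1  1.1  0.4
 -2.9 -3.1 -0.   1.1 -0.6 -0.2  0.6  0.1  0.2  0.6 -0.1  1.   1.1  0.3
  0.1 -1.  -0.1]
red now -162.08556201992886 arrow -162.5209525677747 turn still 0.43539054784585046
pick [0.45265506 0.1580269 ] pan [ 0.55127864 -0.2523807 ]
scene red at [0.45285093 0.15767132] ang -162.28071794896067
scene arrow at [0.39730208 0.14139531] r 0.15279447094513549 ang -162.80669256118787
top red at [0.45503535 0.15746089] ang -161.7470927238847
top arrow at [0.39974537 0.1402539 ] r 0.15080865774608423 ang -162.11801138576695
scene {'red': array([290.26737968, 152.48663102])}
top {'red': array([194.71144279, 251.3880597 ])}
```

View pics/s3.png

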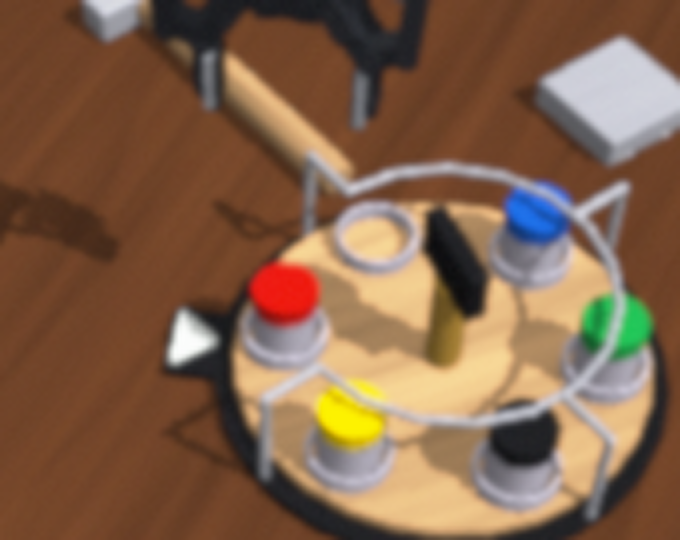

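The deck stayed where I left it and red is in line with the arrow. Descending to grip height; the crop shows the space above is free.

Request:
{"method": "step_arm", "body": {"targets": "0 1 50 0;0 1 85 0;0 1 100 0;0 1 115 0;0 1 130 0;0 1 145 0;0 1 159 0;0 1 159 0;0 1 159 0"}}

```text
t: 10.7
tcp_pos: [0.4537, 0.1587, 0.0372]
tool_rot: [0.595, 0.804, -0.0, -0.0]
force: [0.2, 0.0, -0.3]
finger_gap: 0.8
gripper_force: 0.0
```

Request:
{"method": "step_arm", "body": {"targets": "0 0 0 0;0 0 0 0;0 0 0 0;0 0 0 0;0 0 0 0;0 0 0 0;0 0 0 0", "gripper": 1, "squeeze": 30}}

```text
t: 11.4
tcp_pos: [0.454, 0.1588, 0.0381]
tool_rot: [0.595, 0.804, 0.0, 0.0]
force: [-0.5, 0.9, 5.3]
finger_gap: 0.462
gripper_force: 30.0
```

```bash
python3 - <<'E'
from tool import *
go([.4518,.1584,.036],107.4); print(manip.sense()['gripper_force'],manip.sense()['ft_torque'])
E
```

```text
tcp [0.454  0.1588 0.0381] yaw 107.0 q6 -0.19 shift mm [ 0.3 -2.3  2.1] turn -0.4 F [-0.5  0.9  5.3] gap 0.4618188041839515
30.025440752506256 [-0.100418    0.15256097  0.03805336]
```

Request:
{"method": "step_arm", "body": {"targets": "0 0 -10 0;0 0 -25 0;0 0 -45 0;0 0 -70 0;0 0 -100 0;0 0 -130 0;0 0 -130 0;0 0 -130 0"}}

```text
t: 12.2
tcp_pos: [0.4538, 0.1588, 0.168]
tool_rot: [0.595, 0.804, 0.001, 0.001]
force: [0.2, -0.5, -1.2]
finger_gap: 0.456
gripper_force: 30.6
```

```bash
python3 - <<'E'
from tool import *
go([.5513,-.2524,.168],107); print(manip.sense()['gripper_force'])
E
```

```text
tcp [0.4538 0.1588 0.168 ] yaw 107.0 q6 -0.19 shift mm [-4.217e+02 -2.700e+01  1.000e-01] turn 0.0 F [ 0.2 -0.5 -1.2] gap 0.455868307232059
30.5974280834198
```

Request:
{"method": "step_arm", "body": {"targets": "-15 -1 0 0;-45 -3 0 0;-85 -5 0 0;-125 -8 0 0;-165 -11 0 0;-205 -13 0 0;-245 -16 0 0;-285 -18 0 0;-325 -21 0 0;-365 -23 0 0;-400 -26 0 0;-422 -27 0 0"}}

```text
t: 13.4
tcp_pos: [0.5507, -0.2552, 0.1651]
tool_rot: [0.596, 0.803, -0.0, -0.001]
force: [-0.8, 0.8, -1.2]
finger_gap: 0.461
gripper_force: 30.6
```

Request:
{"method": "step_arm", "body": {"targets": "0 0 30 0;0 0 60 0;0 0 60 0;0 0 60 0"}}

```text
t: 13.8
tcp_pos: [0.5502, -0.2519, 0.1057]
tool_rot: [0.595, 0.804, -0.0, -0.002]
force: [0.6, 0.5, -1.0]
finger_gap: 0.459
gripper_force: 30.7
```

```bash
python3 - <<'E'
from tool import *
from fit2 import pj,x
go([.5513,-.2524,.056],107)
a=[]
for c in('scene','top'):
    im=manip.snapshot(c);save(im,c+'4.png')
    k,t=(x[0],x[8:10]) if c=='scene' else (x[1],x[10:12])
    q=pj(c,[.5513,-.2524,.035],k,t);print(c,'pan pred',q)
    p=q.astype(int)
    a.append(cv2.resize(im[p[1]-65:p[1]+45,p[0]-50:p[0]+50],None,fx=4,fy=4,interpolation=cv2.INTER_CUBIC))
save(np.hstack(a),'p4.png')
E
```

```text
22.826332635629132 [ 0.1074  0.0334  0.5433  0.1866 -1.908  -2.8365  0.5513 -0.2524 -0.1269
  1.5584  1.6468  0.5115  0.9209]
[-1.3 -1.1  1.  -1.1 -0.7 -0.3  0.6 -0.7  0.8  1.1  1.6  1.  -0.8 -0.5
  1.5 -0.2  0.4  1.1 -0.1 -0.1 -0.8  1.5 -1.1 -0.7 -0.1  0.1  1.1  0.4
 -2.9 -3.1 -0.   1.1 -0.6 -0.2  0.6  0.1  0.2  0.6 -0.1  1.   1.1  0.3
  0.1 -1.  -0.1]
red now -162.08556201992886 arrow -162.5209525677747 turn still 0.43539054784585046
pick [0.45265506 0.1580269 ] pan [ 0.55127864 -0.2523807 ]
scene red at [0.45285093 0.15767132] ang -162.28071794896067
scene arrow at [0.39730208 0.14139531] r 0.15279447094513549 ang -162.80669256118787
top red at [0.45503535 0.15746089] ang -161.7470927238847
top arrow at [0.39974537 0.1402539 ] r 0.15080865774608423 ang -162.11801138576695
tcp [ 0.5502 -0.2519  0.1057] yaw 107.0 q6 -0.91 shift mm [-0.9  1.  49.7] turn -0.0 F [ 0.6  0.5 -1. ] gap 0.4586646529753819
scene pan pred [236.85277841 332.13666253]
top pan pred [402.71207876 209.31535542]
```

View pics/p4.png

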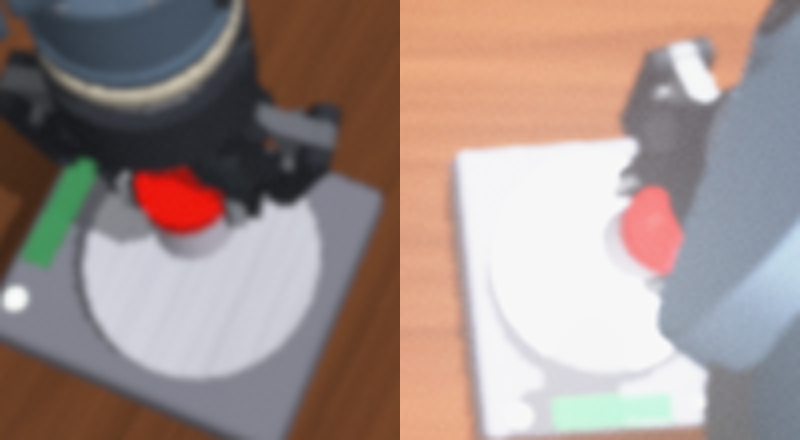

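The pot is held upright over the pan. Lowering to just above it.

Request:
{"method": "step_arm", "body": {"targets": "-1 1 20 0;-1 1 38 0;-1 1 47 0;-1 1 47 0;-1 1 47 0"}}

```text
t: 14.4
tcp_pos: [0.5532, -0.2537, 0.0613]
tool_rot: [0.595, 0.804, 0.0, 0.001]
force: [0.1, 0.7, -1.3]
finger_gap: 0.458
gripper_force: 30.7
```

```bash
python3 - 2>&1 <<'E' | tail -8
from tool import *
from fit2 import pj,x,detect,least_squares
go([.5513,-.2524,.053],107)
for c in('scene','top'):
    im=manip.snapshot(c);save(im,c+'5.png')
    k,t=(x[0],x[8:10]) if c=='scene' else (x[1],x[10:12])
    s=manip.sense()['tcp_pos'];q=pj(c,[s[0],s[1],s[2]+.027],k,t)
    o=detect(c,im,dict(red=tuple(q)))['red']
    print(c,'lid pred',q,'seen',o,least_squares(lambda w:pj(c,[w[0],w[1],s[2]+.027],k,t)-o,s[:2]).x)
    if c=='scene': save(cv2.resize(im[270:390,170:310],None,fx=4,fy=4,interpolation=cv2.INTER_CUBIC),'p5.png')
E
```

```text
scene lid pred [234.58026676 323.45371079] seen [233.76923077 327.11282051] [ 0.55545564 -0.25989115]
Traceback (most recent call last):
ValueError: Residuals are not finite in the initial point.
```

View pics/p5.png

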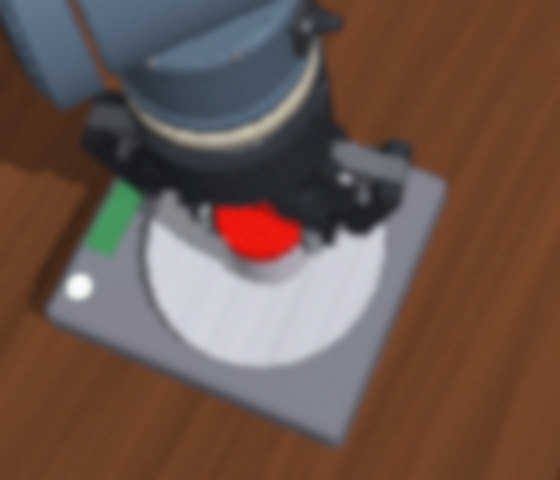

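The pot's front lower edge, at crop row 282, puts its centre within about 1–2 mm of the pan centre (267,249). Setting it down the last 8 mm.

Request:
{"method": "step_arm", "body": {"targets": "1 0 2 0;1 0 4 0;1 0 5 0;1 0 6 0;1 0 6 0"}}

```text
t: 15.0
tcp_pos: [0.5522, -0.2523, 0.0541]
tool_rot: [0.595, 0.804, -0.0, -0.0]
force: [-0.8, -0.3, -1.4]
finger_gap: 0.462
gripper_force: 30.7
```

Request:
{"method": "step_arm", "body": {"targets": "0 0 1 0;0 0 1 0;0 0 1 0"}}

```text
t: 15.3
tcp_pos: [0.5523, -0.2524, 0.0533]
tool_rot: [0.595, 0.804, -0.0, -0.0]
force: [0.5, 0.4, -1.8]
finger_gap: 0.461
gripper_force: 30.9
```

Request:
{"method": "step_arm", "body": {"targets": "0 0 1 0;0 0 1 0;0 0 1 0"}}

```text
t: 15.6
tcp_pos: [0.5523, -0.2524, 0.0532]
tool_rot: [0.595, 0.804, -0.0, 0.0]
force: [-1.1, 0.8, 4.6]
finger_gap: 0.456
gripper_force: 31.4
```

Contact at the expected height (+6 N). Opening in stages, then lifting away.

Request:
{"method": "step_arm", "body": {"targets": "0 0 0 0;0 0 0 0;0 0 0 0;0 0 0 0", "gripper": 0.4}}

```text
t: 16.0
tcp_pos: [0.5523, -0.2524, 0.0521]
tool_rot: [0.595, 0.804, -0.0, -0.0]
force: [-0.6, -0.1, 0.1]
finger_gap: 0.601
gripper_force: 0.0
```

Request:
{"method": "step_arm", "body": {"targets": "0 0 0 0;0 0 0 0;0 0 0 0;0 0 -10 0;0 0 -30 0;0 0 -60 0;0 0 -100 0;0 0 -150 0;0 0 -180 0;0 0 -180 0", "gripper": 0.1}}

```text
t: 17.0
tcp_pos: [0.5551, -0.2542, 0.239]
tool_rot: [0.595, 0.804, 0.0, 0.006]
force: [0.3, 0.1, -0.5]
finger_gap: 0.898
gripper_force: 0.0
```

Request:
{"method": "step_arm", "body": {"targets": "80 0 0 0;80 100 0 0;80 100 0 0;80 100 0 0;80 100 0 0;80 100 0 0"}}

```text
t: 17.6
tcp_pos: [0.6234, -0.1469, 0.2317]
tool_rot: [0.595, 0.804, -0.001, -0.001]
force: [0.4, -0.2, -0.1]
finger_gap: 0.901
gripper_force: 0.0
```

```bash
python3 - 2>&1 <<'E' | tail -4
from tool import *
go([.5513,-.2524,.053],107)
a=manip.snapshot('scene');b=manip.snapshot('top')
f=lambda i,x,y:cv2.resize(i[y:y+130,x:x+130],None,fx=3,fy=3,interpolation=cv2.INTER_CUBIC)
save(np.hstack([f(a,172,265),f(b,340,145)]),'end.png')
E
```

```text
tcp [ 0.6234 -0.1469  0.2317] yaw 106.99 q6 -0.7 shift mm [-80.  -99.4 178.8] turn -0.01 F [ 0.4 -0.2 -0.1] gap 0.900672565472445
```

View pics/end.png

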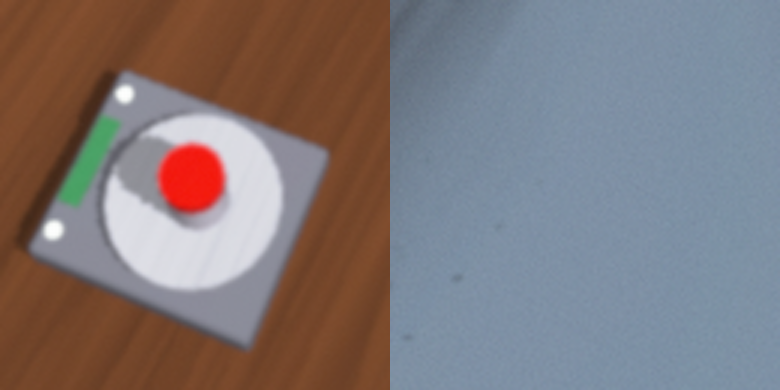

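The pot stands upright at the pan's middle: its base is at crop (197,198), the pan centre at (193,201), and the arm is clear of it. Handing in.

```bash
python3 -c "
from station import manip
print(manip.sign_off())"
```

```text
the job is handed in; nothing more can be done
None
```

The carousel was turned until the red-lidded pot lined up with the arrow (within about 0.5°), then the pot was lifted out and set upright within about 4 mm of the pan's centre, and the job was handed in at about 18 s.

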